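Set up the folding recipe-book stand on its stay

ROBOT

A 6-joint arm with a two-finger parallel gripper is mounted at the origin on a cart in front of the work surface, level with it; the furniture and walls round the work are solid. World frame = base frame: x ahead of the robot, y to its left, z up, the work surface at z = 0. Lengths are in m, angles in rad, forces in N, time in s.
With the tool pointing down it reaches from about 0.375 to 0.975 m from the base axis. Payload 3.8 kg.
Tool frame: the origin (TCP) lies at the very end of the fingers, on their centre line; the grasp point (between the pads) lies 19 mm behind it; z points along the fingers, y is the line along which they close (so a half turn about z gives the same grasp; the last joint's range is limited). The gripper opens to 85 mm and grips with 20 to 120 N. Pads are 22 mm wide; open, the fingers measure 114 mm over their backs; the gripper's body (76 mm by 85 mm) begins 54 mm behind the grasp point. The pads swing forward as they close: fully open they stand 13 mm farther back than shut.
Start: joints at [1.101, 0.264, 1.604, -0, 1.274, -0.037], TCP at [0.283, 0.613, 0.231] pointing down, gripper open.
Joint ranges: [-2.63, 2.63], [-0.94, 2.18], [0.31, 2.57], [-1.31, 4.45], [0, 2.66], [-2.55, 2.55]. Speed limits (rad/s): [2.57, 2.57, 3.14, 3.14, 3.14, 3.14].

INTERFACE

Orientations are given as a rotation vector (axis times angle).
In Python, from workcell import read_state, read_camera, calibration, finish_job gives the robot as it stands.
- The arm moves only by the tool step_arm, never from a script. Its argument "commands" is a list of rows, each an object of numbers: "fingers": the gripper's target within -1 to 1 (shut at 1, half-way at 0, fully open at -1); "dx", "dy", "dz": the shift along the tool's x, y, z in m; "roll": the turn about the tool's z in degrees. In form: [{"fingers": .., "dx": .., "dy": .., "dz": .., "roll": ..}, ...]. A call has 1 to 8 rows; each row is the pose to reach, as a shift and turn from the pose commanded when the call began, along the tool's axes at that moment; what a row does not reach only later rows make up. A row lasts 1/8 s, in which the tool goes at most 62.5 mm and 10.7 degrees, less where a joint would pass 70% of its speed; a pose out of reach is approached as far as the arm can. A call with a gripper value outside its range is refused whole. The fingers move at their own pace and stop on an object; "squeeze" is the grip in N (left out, the last holds). Time passes only in rows, so rows that repeat a pose let the fingers close. It gives the time, the measured TCP pose, the force, the opening and the grip force at its end, in the units of the state.
- read_state(): the state, without advancing time (a new reading comes with each control period).
- read_camera(name): name is "side" or "top" or "wrist"; returns (picture, depth): 420x560x3 uint8, blue, green, red; 420x560 float32, m along the optical axis (not along the pixel's ray), 0 where there is no reading.
- calibration(name): a dict with "intrinsics" (3x3 intrinsics, pixels), "world_to_cam" (4x4, takes a point from world to camera coordinates). Camera axes: x right, y up, looking along -z (the intrinsics and any distortion apply to the point x, -y, -z); pixel columns grow to the right and rows downward; lengths in m; the calibration is good to about 2 mm. The wrist camera is an equidistant fisheye: a pixel r from the principal point sees the ray r / f radians off the axis. A picture is of the moment at which its call begins: read the wrist's pose just before it. calibration takes no time and is no camera call; for the wrist camera it gives the pose at the moment of the call.
- finish_job(): hands the job in; it is judged then, once.
The state is a dict: "time": time; "q": joint angles; "joint_vel": joint speeds; "joint_torque": joint torques, N m; "tool_pos": TCP position; "tcp_rot": TCP orientation; "wrist_force": force on the tool from outside, world axes, zero at the start; "torque": the same for the moment, N m; "width": opening from 0.0 (shut) to 1.0 (fully open); "grip_force": force on a finger pad.
Only numpy, scipy, OpenCV 4.12 (cv2) and the standard library are available. Lean on these libraries where they do the work, as an engineer would, in place of code of your own. Each camera call takes 0.05 s, during which the arm holds its last target. There are 200 camera calls.

TASK

The wooden recipe-book stand lies folded on the worktop; set it up for reading: lift the board by its back edge and swing it up past upright until it leans forward on its hinges by itself, then flip up the wire stay that lies behind it in the base until the stay stands by itself. Bring the board back and ease it down gently, never letting it drop, until it rests propped on the stay with the stay's rubber bar in the groove on the board's back. Leave the things around it where they are.

Things in the scene. Friction and masses are not known exactly. Their poses are not given: they have to be found in the camera images.
- stand: pale wooden folding book stand, fixed: open frame 185 deep, 198 wide. Origin on the worktop under its middle; x level, to the stand's back; y along the hinges; z up; all is symmetrical about y = 0. The frame ends at x = 77 mm; rear feet at x = 56, y = +-90; rear cross rail at x = 55, top 35 mm high; open between the rails down to the worktop
- board (a joint): board hinge, rad: 0 folded (board slopes up to the back by 8 degrees), grows as the back edge rises; 1.43 upright; stop at 1.62, where it leans forward 11 degrees past upright and stays by itself. Free hinge, no spring: it balances at about 1.36, let go below that it falls shut. About 0.93 to 0.97 when it rests on the stay
- board_hinge (a point): middle of the board's hinge axis (along y) at the front of the stand: x = -100, z = 30 mm in the stand's frame. The axis lies in the plane of the board's underside (its back when raised)
- board_edge (a point): middle of the back edge of the board, at its underside. The board is 220 (hinge to this edge) x 200 x 12 mm, 0.35 to 0.6 kg, the 12 mm lying above the underside. Folded, this edge is 60 mm above the worktop and overhangs the frame by 40 mm, nothing below it. The outer 65 mm of the board are plain on both faces; a 20 mm ledge for the book runs along the hinge
- stay (a joint): stay hinge, rad: 0 folded (lying back in the frame, parallel to the folded board and under it), grows as its free end rises; 1.43 upright; stop at 1.59, where it leans 9 degrees past upright towards the board and stays by itself. Free hinge, no spring: let go below 1.43 it falls back. About 1.53 when it carries the board
- stay_hinge (a point): middle of the stay's hinge axis (along y): x = -25, z = 33 mm in the stand's frame. The stay is a U of 6 mm steel wire, 96 mm wide along y, 105 mm long from here to its bar, 80 g
- stay_bar (a point): centre of the black rubber bar on the stay's free end, 12 mm thick, 76 mm long along y. Folded it lies 47 mm above the worktop, nothing beneath it, 40 mm further in than the board's back edge
- board_groove (a point): where the bar's centre belongs: 6 mm off the board's back, 121 mm from the hinge axis, between two wooden cleats 60 mm long along y (the one nearer the back edge 12 mm high, the other 7), 21 mm apart. With the stay at its stop the bar enters this groove by itself as the board comes down, and the upper cleat keeps it there
- honey_jar: glass honey jar with a green lid, 64 mm wide, 84 mm high, standing; origin at the centre of its foot. A bystander
- salt_shaker: clear salt shaker with a grey top, 44 mm wide, 90 mm high, standing; origin at the centre of its foot. A bystander
- teaspoon: steel teaspoon lying flat, 130 mm; origin under its middle. A bystander
- table_fork: small steel fork lying flat, 145 mm; origin under its middle. A bystander

How it is judged:
On the way, in this order (a step that is already met when the one before it is completed fails the run):
1. the board is swung up clear of the stay, about upright or beyond (value of joint board above 1.35 rad), for 0.2 s.
2. the stay is flipped up past its balance point (value of joint stay above 1.5 rad), for 0.3 s.
At the end, for the whole second after the job is handed in: the board rests still (under 0.05 rad/s) on the raised stay: board joint between 0.87 and 1.03 rad, stay joint above 1.44 rad, and the centre of the stay's bar within 12 mm of the groove point on the board's back (value of joint board between 0.87 and 1.03 rad and value of joint stay above 1.44 rad and distance between stay_bar and board_groove below 0.012 m and velocity of joint board between -0.05 and 0.05 rad/s); the robot touches nothing.
It fails at once if the board is let drop (falls back faster than 2 rad/s) (velocity of joint board below -2 rad/s).
It fails at once if one of the other things is shoved or knocked over (moved more than 30 mm) (distance of any of honey_jar, salt_shaker, teaspoon, table_fork from where it was at the start of the episode above 0.03 m).
It also fails if it takes over 62 s, if anything falls off the work surface, if the arm or the gripper's body presses on something with over 40 N, if the wrist force passes 120 N, or if a joint passes its speed limit or range.

## Working session

There is one attempt and no reset: what is moved stays moved. The work goes in short steps, Python scripts to look and compute and a tool call to move; the robot and the scene stay as the last step left them, time stands still between calls to the robot, and variables do not carry over. Pictures are saved under pics/ and viewed, at most 13 in all, crops included, and the job is handed in when it is done.

Besides the shell and the picture viewer there is one more tool, called as name(argument=value, ...) on one line, values as JSON. step_arm: Moves the arm, as the interface text tells. Its arguments: {"type":"object","properties":{"commands":{"type":"array","items":{"type":"object","properties":{"fingers":{"type":"number"},"dx":{"type":"number"},"dy":{"type":"number"},"dz":{"type":"number"},"roll":{"type":"number"}}}},"squeeze":{"type":"number"}},"required":["commands"]}

```bash
mkdir -p pics; cat > h.py <<'E'
import numpy as np,cv2
from workcell import *
from scipy.spatial.transform import Rotation as R
def pts(name):
    im,d=read_camera(name);c=calibration(name);K=np.array(c["intrinsics"]);T=np.linalg.inv(np.array(c["world_to_cam"]))
    v,u=np.mgrid[:420,:560];x=(u-K[0,2])/K[0,0]*d;y=(v-K[1,2])/K[1,1]*d
    P=np.stack([x,-y,-d],-1)@T[:3,:3].T+T[:3,3];P[d==0]=np.nan
    return im,d,P
E
python3 - <<'E'
from h import *
print({k:np.round(v,3) for k,v in read_state().items()})
o=[]
for n in("side","top"):
    im,d,P=pts(n);np.save(n+".npy",P);cv2.imwrite(f"pics/{n}0.png",im);o.append(im)
    c=calibration(n);print(n,np.round(np.array(c["intrinsics"]),1).tolist(),np.round(np.linalg.inv(np.array(c["world_to_cam"])),3).tolist(),[k for k in c])
    print((d==0).mean())
E
```

```text
{'time': np.float64(0.0), 'q': array([ 1.101,  0.265,  1.605, -0.   ,  1.274, -0.037]), 'joint_vel': array([-0.001, -0.003,  0.002,  0.002, -0.001, -0.001]), 'joint_torque': array([ 1.0000e-03, -5.1510e+01, -3.6732e+01,  0.0000e+00,  1.3000e-02,
        0.0000e+00]), 'tool_pos': array([0.283, 0.612, 0.23 ]), 'tcp_rot': array([-6.740e-01, -3.068e+00,  3.000e-03]), 'wrist_force': array([-0.322,  0.523, -0.469]), 'torque': array([-0.006,  0.008,  0.032]), 'grip_force': np.float64(0.0), 'width': np.float64(0.996)}
side [[412.7, 0.0, 275.1], [0.0, 412.7, 207.6], [0.0, 0.0, 1.0]] [[1.0, -0.012, 0.021, 0.55], [0.024, 0.36, -0.933, -1.096], [0.004, 0.933, 0.36, 0.448], [0.0, 0.0, 0.0, 1.0]] ['intrinsics', 'world_to_cam']
0.004175170068027211
top [[471.8, 0.0, 280.0], [0.0, 471.8, 209.4], [0.0, 0.0, 1.0]] [[0.015, 0.994, -0.113, 0.414], [-1.0, 0.013, -0.021, -0.126], [-0.019, 0.113, 0.993, 1.094], [0.0, 0.0, 0.0, 1.0]] ['intrinsics', 'world_to_cam']
0.003954081632653061
```

View pics/side0.png

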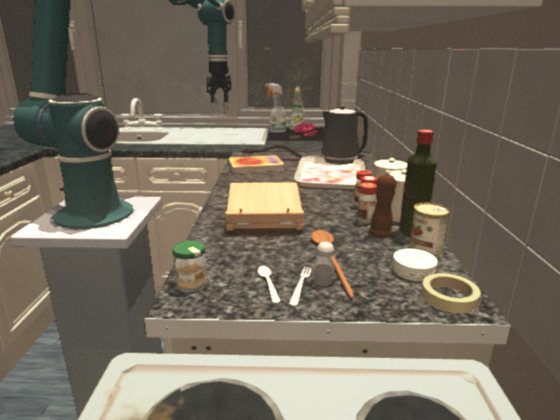

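View pics/top0.png

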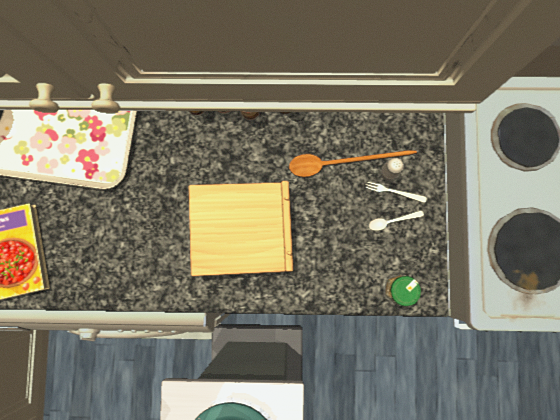

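The board shows top view px (190–285, 183–275), with the ledge/hinge on the right (−y world) and the back edge on the left at column 190. The jar, cutlery and shaker stand further right, well clear of the back edge.

```bash
python3 - <<'E'
from h import *
P=np.load("top.npy");im=cv2.imread("pics/top0.png")
hsv=cv2.cvtColor(im,cv2.COLOR_BGR2HSV)
m=cv2.inRange(hsv,(8,50,130),(28,200,255));w=np.zeros_like(m);w[165:290,175:305]=255;m&=w
n,l,s,c=cv2.connectedComponentsWithStats(m);k=1+s[1:,4].argmax();m=(l==k)
Q=P[m];Q=Q[np.isfinite(Q).all(1)&(Q[:,2]>.03)&(Q[:,2]<.12)]
r=cv2.minAreaRect(Q[:,:2].astype(np.float32));print(r,cv2.boxPoints(r).round(4).tolist())
# board plane, excluding ledge
a=Q[Q[:,1]>np.percentile(Q[:,1],20)]
A=np.c_[a[:,:2],np.ones(len(a))];print("plane",np.linalg.lstsq(A,a[:,2],rcond=None)[0])
for v in range(185,290,15): print(v,[np.round(P[229,u],3).tolist() for u in (v,)])
h=[np.round(np.nanmax(P[90:300,u:u+10,2]),3) for u in range(150,420,30)];print("height",h)
E
```

```text
((0.4909234642982483, -0.01810479164123535), (0.19997835159301758, 0.22050662338733673), 3.5408945083618164) [[0.38429999351501465, 0.08579999953508377], [0.3978999853134155, -0.13429999351501465], [0.5975000262260437, -0.12200000137090683], [0.583899974822998, 0.09809999912977219]]
plane [-0.00920139  0.1385664   0.0644926 ]
185 [[0.49, 0.117, 0.002]]
200 [[0.485, 0.069, 0.069]]
215 [[0.486, 0.038, 0.062]]
230 [[0.487, 0.005, 0.059]]
245 [[0.487, -0.028, 0.059]]
260 [[0.488, -0.061, 0.052]]
275 [[0.489, -0.094, 0.047]]
height [np.float64(0.552), np.float64(0.553), np.float64(0.554), np.float64(0.554), np.float64(0.556), np.float64(0.556), np.float64(0.558), np.float64(0.557), np.float64(0.558)]
```

```bash
cat >> h.py <<'E'
O=np.array([.4913,-.0238,0]);e=np.array([-.0617,.998,0]);f=np.array([-.998,-.0617,0])
B=np.stack([e,f,[0,0,1]],1)
def go(*targets):
    s=read_state();Rt=R.from_rotvec(s["tcp_rot"]);M=Rt.as_matrix()
    a=np.degrees(np.arctan2(M[1,1],M[0,1]));t=np.degrees(np.arctan2(e[1],e[0]))
    st=(s["tool_pos"]-O)@B
    print("t",round(float(s["time"]),2),"stand XYZ mm",(st*1000).round(1),"F stand",(s["wrist_force"]@B).round(1),"w",round(float(s["width"]),2),"grip",round(float(s["grip_force"]),1),"roll need",round(a-t,2))
    for g in targets: print(g,"->",((B@(np.array(g)/1000)+O-s["tool_pos"])@M).round(4))
E
python3 -c "
from h import *
go((150,0,231),(150,0,35))"
```

```text
t 0.1 stand XYZ mm [647.5 168.8 230.1] F stand [ 0.3 -0.8  0.2] w 1.0 grip 0.0 roll need -28.34
(150, 0, 231) -> [-3.848e-01 -3.578e-01 -2.000e-04]
(150, 0, 35) -> [-0.3848 -0.3574  0.1958]
```

step_arm(commands=[{"fingers": 1, "dx": -0.3848, "dy": -0.3578, "dz": 0, "roll": -28.3}, {"fingers": 1, "dx": -0.3848, "dy": -0.3578, "dz": 0, "roll": -28.3}, {"fingers": 1, "dx": -0.3848, "dy": -0.3578, "dz": 0, "roll": -28.3}, {"fingers": 1, "dx": -0.3848, "dy": -0.3578, "dz": 0, "roll": -28.3}, {"fingers": 1, "dx": -0.3848, "dy": -0.3578, "dz": 0, "roll": -28.3}, {"fingers": 1, "dx": -0.3848, "dy": -0.3578, "dz": 0, "roll": -28.3}, {"fingers": 1, "dx": -0.3848, "dy": -0.3578, "dz": 0, "roll": -28.3}, {"fingers": 1, "dx": -0.3848, "dy": -0.3578, "dz": 0, "roll": -28.3}])

```text
time: 1.1
tool_pos: [0.4729, 0.1481, 0.231]
tcp_rot: [0.096, -3.14, -0.0]
wrist_force: [0.2, 0.7, -0.3]
width: 0.0
grip_force: 0.0
```

```bash
python3 -c "
from h import *
go((150,0,231),(150,0,35))"
```

```text
t 1.1 stand XYZ mm [172.7   7.8 231. ] F stand [ 0.7 -0.3 -0.3] w 0.0 grip 0.0 roll need -0.03
(150, 0, 231) -> [-0.0078 -0.0228  0.    ]
(150, 0, 35) -> [-0.0078 -0.0228  0.196 ]
```

step_arm(commands=[{"fingers": 1, "dx": -0.0078, "dy": -0.0228, "dz": 0.05}, {"fingers": 1, "dx": -0.0078, "dy": -0.0228, "dz": 0.1}, {"fingers": 1, "dx": -0.0078, "dy": -0.0228, "dz": 0.15}, {"fingers": 1, "dx": -0.0078, "dy": -0.0228, "dz": 0.196}, {"fingers": 1, "dx": -0.0078, "dy": -0.0228, "dz": 0.196}])

```text
invalid input
```

```bash
python3 -c "
from h import *
go((150,0,35))"
```

```text
t 1.1 stand XYZ mm [172.7   7.8 231. ] F stand [ 0.7 -0.3 -0.3] w 0.0 grip 0.0 roll need -0.03
(150, 0, 35) -> [-0.0078 -0.0228  0.196 ]
```

Rows need all the fields.

step_arm(commands=[{"fingers": 1, "dx": -0.008, "dy": -0.023, "dz": 0.05, "roll": 0}, {"fingers": 1, "dx": -0.008, "dy": -0.023, "dz": 0.1, "roll": 0}, {"fingers": 1, "dx": -0.008, "dy": -0.023, "dz": 0.15, "roll": 0}, {"fingers": 1, "dx": -0.008, "dy": -0.023, "dz": 0.196, "roll": 0}, {"fingers": 1, "dx": -0.008, "dy": -0.023, "dz": 0.196, "roll": 0}])

```text
time: 1.72
tool_pos: [0.4774, 0.1266, 0.0312]
tcp_rot: [0.095, -3.13, 0.003]
wrist_force: [-0.8, -1.1, 0.2]
width: 0.005
grip_force: 0.0
```

```bash
python3 -c "
from h import *
go((150,0,35))"
```

```text
t 1.73 stand XYZ mm [150.9   4.6  31.2] F stand [-1.   0.9  0.2] w 0.0 grip 0.0 roll need -0.04
(150, 0, 35) -> [-0.0046 -0.001  -0.0039]
```

step_arm(commands=[{"fingers": 1, "dx": -0.004, "dy": -0.012, "dz": -0.004, "roll": 0}, {"fingers": 1, "dx": -0.004, "dy": -0.015, "dz": -0.004, "roll": 0}, {"fingers": 1, "dx": -0.004, "dy": -0.018, "dz": -0.004, "roll": 0}, {"fingers": 1, "dx": -0.004, "dy": -0.018, "dz": -0.004, "roll": 0}])

```text
time: 2.22
tool_pos: [0.4879, 0.1098, 0.0403]
tcp_rot: [-0.095, 3.138, 0.0]
wrist_force: [0.2, -1.0, 0.5]
width: -0.0
grip_force: 0.0
```

```bash
python3 -c "
from h import *
go((150,0,35))"
```

```text
t 2.23 stand XYZ mm [133.5  -4.8  40.3] F stand [-1.  -0.2  0.5] w -0.0 grip 0.0 roll need -0.07
(150, 0, 35) -> [0.0049 0.0165 0.0053]
```

step_arm(commands=[{"fingers": 1, "dx": 0, "dy": -0.003, "dz": 0, "roll": 0}, {"fingers": 1, "dx": 0, "dy": -0.006, "dz": 0, "roll": 0}])

```text
time: 2.48
tool_pos: [0.4878, 0.1076, 0.04]
tcp_rot: [-0.091, 3.139, 0.011]
wrist_force: [-2.5, 23.6, 1.8]
width: -0.001
grip_force: 11.7
```

```bash
python3 -c "
from h import *
go()"
```

```text
t 2.48 stand XYZ mm [131.3  -4.6  40. ] F stand [23.7  1.1  1.8] w -0.0 grip 11.7 roll need -0.22
```

step_arm(commands=[{"fingers": 1, "dx": 0, "dy": 0, "dz": -0.006, "roll": 0}, {"fingers": 1, "dx": 0, "dy": 0, "dz": -0.012, "roll": 0}, {"fingers": 1, "dx": 0, "dy": -0.0025, "dz": -0.023, "roll": 0}, {"fingers": 1, "dx": 0, "dy": -0.0055, "dz": -0.034, "roll": 0}, {"fingers": 1, "dx": 0, "dy": -0.009, "dz": -0.045, "roll": 0}])

```text
time: 3.1
tool_pos: [0.4883, 0.0966, 0.0849]
tcp_rot: [-0.096, 3.139, 0.005]
wrist_force: [0.4, 5.8, 0.0]
width: -0.005
grip_force: 2.9
```

```bash
python3 - <<'E'
from h import *
go()
im,d,P=pts("side");cv2.imwrite("pics/s1.png",cv2.resize(im[120:300,150:400],(750,540)))
E
```

```text
t 3.1 stand XYZ mm [120.4  -4.4  84.9] F stand [ 5.8 -0.8  0. ] w -0.0 grip 2.9 roll need -0.05
```

View pics/s1.png

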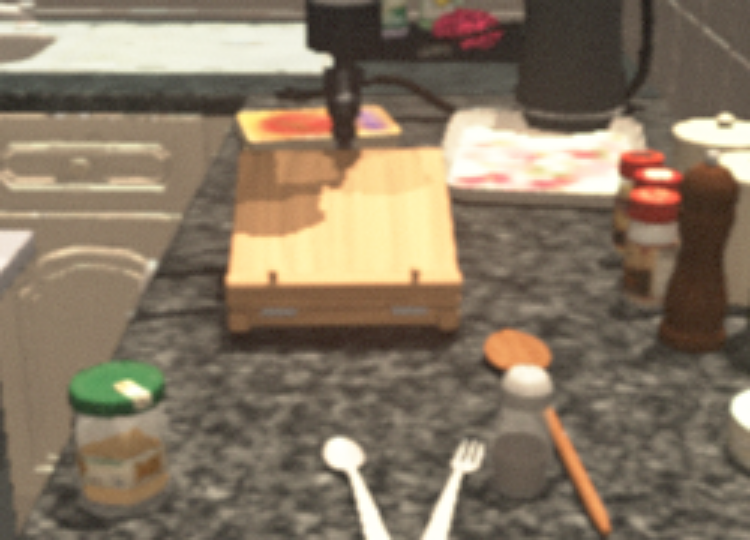

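The board is raised to about 20°, its back edge (crop row ~150) held by the closed fingers. Carrying on along the arc.

step_arm(commands=[{"fingers": 1, "dx": 0, "dy": -0.004, "dz": -0.011, "roll": 0}, {"fingers": 1, "dx": 0, "dy": -0.009, "dz": -0.021, "roll": 0}, {"fingers": 1, "dx": 0, "dy": -0.0145, "dz": -0.0315, "roll": 0}, {"fingers": 1, "dx": 0, "dy": -0.02, "dz": -0.0415, "roll": 0}, {"fingers": 1, "dx": 0, "dy": -0.0265, "dz": -0.051, "roll": 0}, {"fingers": 1, "dx": 0, "dy": -0.0335, "dz": -0.06, "roll": 0}, {"fingers": 1, "dx": 0, "dy": -0.0405, "dz": -0.069, "roll": 0}, {"fingers": 1, "dx": 0, "dy": -0.0485, "dz": -0.0775, "roll": 0}])

```text
time: 4.15
tool_pos: [0.4916, 0.0474, 0.1627]
tcp_rot: [-0.096, 3.139, 0.003]
wrist_force: [0.1, 5.2, 3.7]
width: 0.002
grip_force: 2.6
```

```bash
python3 -c "
from h import *
go()"
```

```text
t 4.15 stand XYZ mm [ 71.   -4.7 162.7] F stand [ 5.2 -0.4  3.7] w 0.0 grip 2.6 roll need -0.03
```

step_arm(commands=[{"fingers": 1, "dx": 0, "dy": -0.0085, "dz": -0.008, "roll": 0}, {"fingers": 1, "dx": 0, "dy": -0.017, "dz": -0.0155, "roll": 0}, {"fingers": 1, "dx": 0, "dy": -0.026, "dz": -0.023, "roll": 0}, {"fingers": 1, "dx": 0, "dy": -0.0355, "dz": -0.0295, "roll": 0}, {"fingers": 1, "dx": 0, "dy": -0.045, "dz": -0.036, "roll": 0}, {"fingers": 1, "dx": 0, "dy": -0.055, "dz": -0.0415, "roll": 0}, {"fingers": 1, "dx": 0, "dy": -0.065, "dz": -0.0465, "roll": 0}, {"fingers": 1, "dx": 0, "dy": -0.076, "dz": -0.051, "roll": 0}])

```text
time: 5.15
tool_pos: [0.4953, -0.0301, 0.2127]
tcp_rot: [0.096, -3.139, 0.0]
wrist_force: [0.1, 0.8, 0.0]
width: 0.002
grip_force: 0.2
```

```bash
python3 -c "
from h import *
go()"
```

```text
t 5.15 stand XYZ mm [ -6.6  -3.6 212.7] F stand [ 0.8 -0.2  0. ] w 0.0 grip 0.2 roll need -0.04
```

step_arm(commands=[{"fingers": 1, "dx": 0, "dy": -0.011, "dz": -0.004, "roll": 0}, {"fingers": 1, "dx": 0, "dy": -0.022, "dz": -0.0075, "roll": 0}, {"fingers": 1, "dx": 0, "dy": -0.033, "dz": -0.0105, "roll": 0}, {"fingers": 1, "dx": 0, "dy": -0.044, "dz": -0.0125, "roll": 0}, {"fingers": 1, "dx": 0, "dy": -0.0555, "dz": -0.0145, "roll": 0}, {"fingers": 1, "dx": 0, "dy": -0.065, "dz": -0.0155, "roll": 0}, {"fingers": 1, "dx": 0, "dy": -0.076, "dz": -0.016, "roll": 0}, {"fingers": 1, "dx": 0, "dy": -0.087, "dz": -0.016, "roll": 0}])

```text
time: 6.15
tool_pos: [0.501, -0.1169, 0.2287]
tcp_rot: [0.096, -3.14, 0.0]
wrist_force: [1.2, -0.4, -0.3]
width: -0.002
grip_force: 0.0
```

step_arm(commands=[{"fingers": 1, "dx": 0, "dy": -0.011, "dz": 0, "roll": 0}, {"fingers": 1, "dx": 0, "dy": -0.022, "dz": 0, "roll": 0}, {"fingers": 1, "dx": 0, "dy": -0.022, "dz": 0, "roll": 0}])

```text
time: 6.52
tool_pos: [0.5024, -0.1389, 0.2287]
tcp_rot: [0.094, -3.14, 0.0]
wrist_force: [-0.6, -0.3, 0.3]
width: 0.001
grip_force: 0.0
```

```bash
python3 - <<'E'
from h import *
go()
im,d,P=pts("side");cv2.imwrite("pics/s2.png",cv2.resize(im[60:300,130:410],(700,600)))
E
```

```text
t 6.53 stand XYZ mm [-115.6   -4.   228.7] F stand [-0.3  0.6  0.3] w 0.0 grip 0.0 roll need -0.1
```

View pics/s2.png

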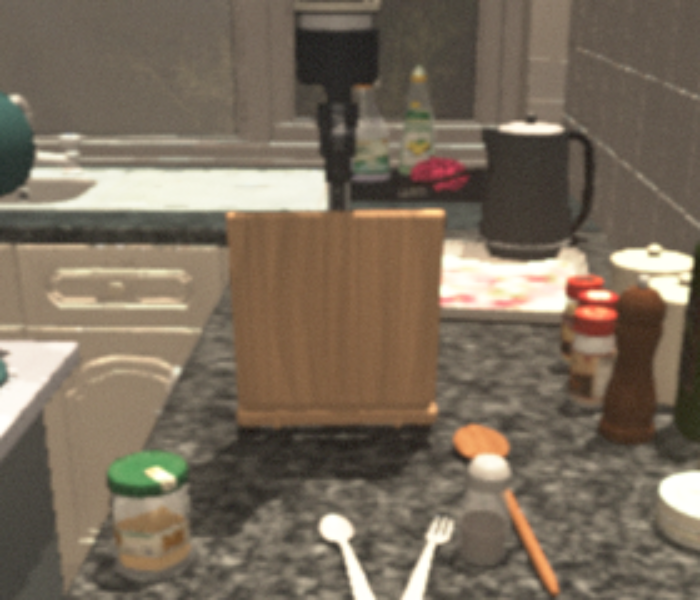

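The board stands past upright leaning forward (top edge at crop row 212), with no force on the fingers. Next I move over the stay bar and look.

step_arm(commands=[{"fingers": 0, "dx": 0.004, "dy": 0.05, "dz": 0, "roll": 0}, {"fingers": 0, "dx": 0.004, "dy": 0.1, "dz": 0, "roll": 0}, {"fingers": 0, "dx": 0.004, "dy": 0.15, "dz": 0, "roll": 0}, {"fingers": 0, "dx": 0.004, "dy": 0.195, "dz": 0, "roll": 0}, {"fingers": 0, "dx": 0.004, "dy": 0.195, "dz": 0.05, "roll": 0}, {"fingers": 0, "dx": 0.004, "dy": 0.195, "dz": 0.09, "roll": 0}, {"fingers": 0, "dx": 0.004, "dy": 0.195, "dz": 0.09, "roll": 0}])

```text
time: 7.45
tool_pos: [0.4829, 0.0566, 0.1354]
tcp_rot: [0.097, -3.132, 0.0]
wrist_force: [0.4, -0.7, 0.4]
width: 0.498
grip_force: 0.0
```

```bash
python3 - <<'E'
from h import *
go()
c=calibration("wrist");print(np.array(c["intrinsics"]).round(1).tolist(),np.linalg.inv(np.array(c["world_to_cam"])).round(3).tolist())
im,d=read_camera("wrist");cv2.imwrite("pics/w0.png",im);np.save("w0.npy",d)
np.save("wT.npy",np.linalg.inv(np.array(c["world_to_cam"])));np.save("wK.npy",c["intrinsics"])
E
```

```text
t 7.45 stand XYZ mm [ 80.8   3.4 135.4] F stand [-0.7 -0.3  0.4] w 0.5 grip 0.0 roll need 0.02
[[325.2, 0.0, 278.0], [0.0, 325.2, 213.3], [0.0, 0.0, 1.0]] [[-0.063, -0.949, -0.31, 0.404], [0.998, -0.059, -0.02, 0.051], [0.0, -0.311, 0.95, 0.277], [0.0, 0.0, 0.0, 1.0]]
```

View pics/w0.png

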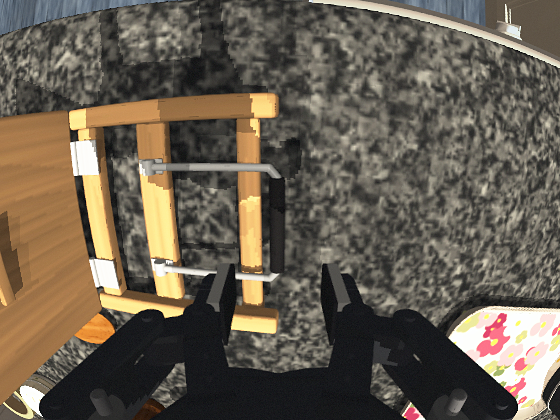

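The stay lies in the base: rubber bar at px (278, 180–272), wires at rows 167 and 272, rear rail at columns 240–262. I'll project the bar onto z=47 mm.

```bash
python3 - <<'E'
from h import *
T=np.load("wT.npy");K=np.load("wK.npy")
def ray(u,v,z):
    a=np.array([u-K[0,2],v-K[1,2]])/K[0,0];r=np.hypot(*a);w=np.array([a[0]/r*np.sin(r),-a[1]/r*np.sin(r),-np.cos(r)])@T[:3,:3].T
    p=T[:3,3]+w*(z-T[2,3])/w[2];return ((p-O)@B*1000).round(1)
print("bar",ray(278,180,.047),ray(278,226,.047),ray(278,270,.047))
print("wires",ray(200,167,.044),ray(200,270,.044)); print("rail",ray(239,200,.035),ray(262,200,.035),"frame end",ray(279,105,.035),ray(278,320,.035))
go((79,0,39))
E
```

```text
bar [80.6 32.8 47. ] [80.7 -2.7 47. ] [ 80.7 -40.2  47. ]
wires [23.  42.4 44. ] [ 16.3 -42.9  44. ]
rail [50.4 14.4 35. ] [68.3 14.3 35. ] frame end [81.3 86.8 35. ] [ 80.8 -99.2  35. ]
t 7.5 stand XYZ mm [ 80.6   1.2 137.8] F stand [-0.2 -0.1  0.4] w 0.5 grip 0.0 roll need -0.01
(79, 0, 39) -> [-0.0016 -0.0016  0.0988]
```

step_arm(commands=[{"fingers": 0, "dx": -0.003, "dy": 0, "dz": 0.04, "roll": 0}, {"fingers": 0, "dx": -0.003, "dy": 0, "dz": 0.08, "roll": 0}, {"fingers": 0, "dx": -0.003, "dy": 0, "dz": 0.098, "roll": 0}, {"fingers": 1, "dx": -0.003, "dy": 0, "dz": 0.098, "roll": 0}, {"fingers": 1, "dx": -0.003, "dy": 0, "dz": 0.098, "roll": 0}, {"fingers": 1, "dx": -0.003, "dy": 0, "dz": 0.098, "roll": 0}, {"fingers": 1, "dx": -0.003, "dy": 0, "dz": 0.098, "roll": 0}], squeeze=25)

```text
time: 8.38
tool_pos: [0.4915, 0.0563, 0.0428]
tcp_rot: [-0.096, 3.136, -0.001]
wrist_force: [0.0, -2.9, 6.0]
width: 0.127
grip_force: 26.0
```

```bash
python3 -c "
from h import *
go()"
```

```text
t 8.38 stand XYZ mm [79.9 -5.2 42.8] F stand [-2.9  0.2  6. ] w 0.13 grip 26.0 roll need -0.03
```

step_arm(commands=[{"fingers": 1, "dx": 0, "dy": -0.002, "dz": -0.011, "roll": 0}, {"fingers": 1, "dx": 0, "dy": -0.0055, "dz": -0.0215, "roll": 0}, {"fingers": 1, "dx": 0, "dy": -0.0095, "dz": -0.0315, "roll": 0}, {"fingers": 1, "dx": 0, "dy": -0.015, "dz": -0.041, "roll": 0}])

```text
time: 8.88
tool_pos: [0.4922, 0.0428, 0.0836]
tcp_rot: [-0.094, 3.136, 0.004]
wrist_force: [5.1, 5.4, -0.7]
width: 0.12
grip_force: 24.4
```

```bash
python3 -c "
from h import *
go()
im,d=read_camera('wrist');cv2.imwrite('pics/w1.png',im)"
```

```text
t 8.88 stand XYZ mm [66.4 -5.  83.6] F stand [ 5.1 -5.4 -0.7] w 0.12 grip 24.4 roll need -0.1
```

View pics/w1.png

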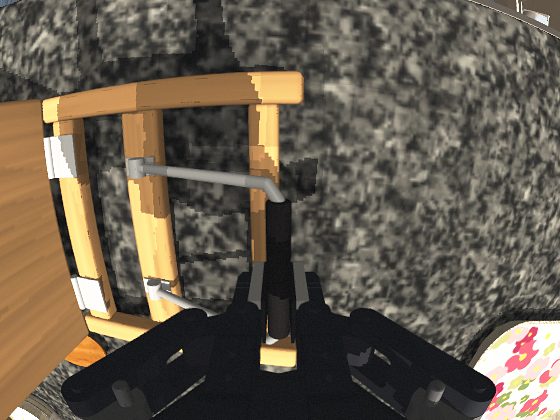

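The bar (px 278, 200–340) is held between the pads and the stay rises with it. Continuing.

step_arm(commands=[{"fingers": 1, "dx": 0, "dy": -0.0065, "dz": -0.009, "roll": 0}, {"fingers": 1, "dx": 0, "dy": -0.0135, "dz": -0.0175, "roll": 0}, {"fingers": 1, "dx": 0, "dy": -0.0215, "dz": -0.025, "roll": 0}, {"fingers": 1, "dx": 0, "dy": -0.0305, "dz": -0.0315, "roll": 0}, {"fingers": 1, "dx": 0, "dy": -0.0395, "dz": -0.037, "roll": 0}, {"fingers": 1, "dx": 0, "dy": -0.0495, "dz": -0.042, "roll": 0}, {"fingers": 1, "dx": 0, "dy": -0.06, "dz": -0.0455, "roll": 0}, {"fingers": 1, "dx": 0, "dy": -0.071, "dz": -0.048, "roll": 0}])

```text
time: 9.93
tool_pos: [0.4971, -0.0266, 0.137]
tcp_rot: [-0.095, 3.135, 0.008]
wrist_force: [-10.5, 8.8, 37.4]
width: 0.102
grip_force: 29.4
```

step_arm(commands=[{"fingers": 1, "dx": 0, "dy": -0.011, "dz": -0.0015, "roll": 0}, {"fingers": 1, "dx": 0, "dy": -0.018, "dz": -0.0015, "roll": 0}, {"fingers": 1, "dx": 0, "dy": -0.0255, "dz": -0.0015, "roll": 0}, {"fingers": 1, "dx": 0, "dy": -0.031, "dz": -0.001, "roll": 0}, {"fingers": 1, "dx": 0, "dy": -0.032, "dz": -0.001, "roll": 0}])

```text
time: 10.55
tool_pos: [0.4997, -0.0641, 0.1392]
tcp_rot: [-0.097, 3.134, -0.008]
wrist_force: [-11.2, -4.8, 37.1]
width: 0.073
grip_force: 32.1
```

```bash
python3 -c "
from h import *
go()"
```

```text
t 10.55 stand XYZ mm [-40.8  -5.9 139.2] F stand [-4.2 11.4 37.1] w 0.07 grip 32.1 roll need 0.01
```

step_arm(commands=[{"fingers": 1, "dx": 0, "dy": 0, "dz": -0.006, "roll": 0}, {"fingers": 0.5, "dx": 0, "dy": 0, "dz": -0.008, "roll": 0}, {"fingers": 0.4, "dx": 0, "dy": 0, "dz": -0.01, "roll": 0}, {"fingers": 0.4, "dx": 0, "dy": 0, "dz": -0.05, "roll": 0}, {"fingers": 0.4, "dx": 0, "dy": 0, "dz": -0.1, "roll": 0}, {"fingers": 0.4, "dx": 0, "dy": 0, "dz": -0.15, "roll": 0}, {"fingers": 0.4, "dx": 0, "dy": 0.02, "dz": -0.17, "roll": 0}, {"fingers": 0.4, "dx": 0, "dy": 0.02, "dz": -0.17, "roll": 0}])

```text
time: 11.55
tool_pos: [0.4958, -0.0408, 0.3021]
tcp_rot: [-0.098, 3.138, -0.0]
wrist_force: [0.1, -0.5, 0.3]
width: 0.3
grip_force: 0.0
```

```bash
python3 - <<'E'
from h import *
go()
im,d=read_camera('wrist');cv2.imwrite('pics/w2.png',im)
E
```

```text
t 11.55 stand XYZ mm [-17.2  -3.5 302.1] F stand [-0.5 -0.1  0.3] w 0.3 grip 0.0 roll need 0.05
```

View pics/w2.png

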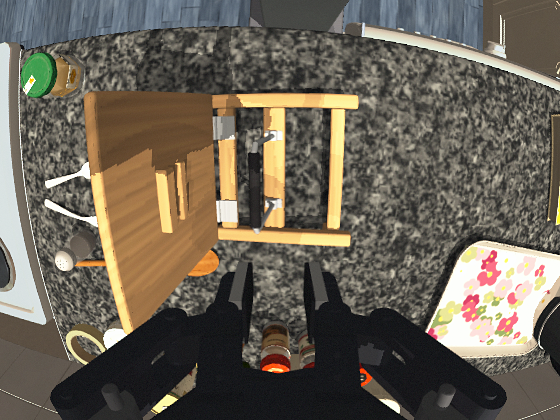

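The stay stands by itself (bar at px 255, 140–232) and the board is still leaning at its stop. Now I straddle the board's top edge.

step_arm(commands=[{"fingers": 0, "dx": 0.004, "dy": -0.045, "dz": 0, "roll": 0}, {"fingers": 0, "dx": 0.004, "dy": -0.09, "dz": 0, "roll": 0}, {"fingers": 0, "dx": 0.004, "dy": -0.129, "dz": 0, "roll": 0}, {"fingers": 0, "dx": 0.004, "dy": -0.129, "dz": 0, "roll": 0}, {"fingers": 0, "dx": 0.004, "dy": -0.129, "dz": 0.03, "roll": 0}, {"fingers": 0, "dx": 0.004, "dy": -0.129, "dz": 0.045, "roll": 0}, {"fingers": 0, "dx": 0.004, "dy": -0.129, "dz": 0.045, "roll": 0}])

```text
time: 12.48
tool_pos: [0.4977, -0.1692, 0.2531]
tcp_rot: [0.097, -3.135, -0.003]
wrist_force: [0.4, 0.3, 0.1]
width: 0.499
grip_force: 0.0
```

```bash
python3 - <<'E'
from h import *
go()
im,d=read_camera('wrist');cv2.imwrite('pics/w3.png',im)
E
```

```text
t 12.47 stand XYZ mm [-145.5    2.6  253.1] F stand [ 0.2 -0.4  0.1] w 0.5 grip 0.0 roll need 0.01
```

View pics/w3.png

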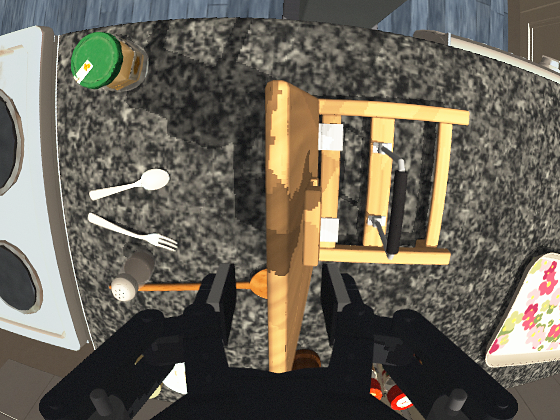

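Board edge (px 268–290) lies centred between the pads (237 and 322). I lower over it and pull back slowly.

step_arm(commands=[{"fingers": 0, "dx": 0, "dy": 0, "dz": 0.016, "roll": 0}, {"fingers": 0.3, "dx": 0, "dy": 0, "dz": 0.031, "roll": 0}, {"fingers": 0.3, "dx": 0, "dy": 0, "dz": 0.031, "roll": 0}, {"fingers": 0.3, "dx": 0, "dy": 0.008, "dz": 0.03, "roll": 0}, {"fingers": 0.3, "dx": 0, "dy": 0.016, "dz": 0.029, "roll": 0}, {"fingers": 0.3, "dx": 0, "dy": 0.024, "dz": 0.028, "roll": 0}, {"fingers": 0.3, "dx": 0, "dy": 0.032, "dz": 0.028, "roll": 0}, {"fingers": 0.3, "dx": 0, "dy": 0.04, "dz": 0.027, "roll": 0}])

```text
time: 13.52
tool_pos: [0.4969, -0.1298, 0.2289]
tcp_rot: [-0.096, 3.14, 0.0]
wrist_force: [0.7, 0.0, 0.0]
width: 0.351
grip_force: 0.1
```

```bash
python3 -c "
from h import *
go()"
```

```text
t 13.53 stand XYZ mm [-106.1    1.   228.9] F stand [-0.  -0.7  0. ] w 0.35 grip 0.1 roll need -0.02
```

step_arm(commands=[{"fingers": 0.3, "dx": 0, "dy": 0.007, "dz": 0, "roll": 0}, {"fingers": 0.3, "dx": 0, "dy": 0.014, "dz": 0, "roll": 0}, {"fingers": 0.3, "dx": 0, "dy": 0.02, "dz": 0, "roll": 0}, {"fingers": 0.3, "dx": 0, "dy": 0.026, "dz": 0, "roll": 0}, {"fingers": 0.3, "dx": 0, "dy": 0.032, "dz": 0, "roll": 0}, {"fingers": 0.3, "dx": 0, "dy": 0.032, "dz": 0, "roll": 0}, {"fingers": 0.3, "dx": 0, "dy": 0.032, "dz": 0, "roll": 0}])

```text
time: 14.4
tool_pos: [0.4949, -0.0985, 0.2288]
tcp_rot: [0.096, -3.14, 0.0]
wrist_force: [-0.8, 0.9, 0.0]
width: 0.351
grip_force: 0.2
```

```bash
python3 - <<'E'
from h import *
go()
im,d=read_camera('wrist');cv2.imwrite('pics/w4.png',im)
E
```

```text
t 14.4 stand XYZ mm [-74.8   1.  228.8] F stand [0.9 0.8 0. ] w 0.35 grip 0.2 roll need -0.03
```

View pics/w4.png

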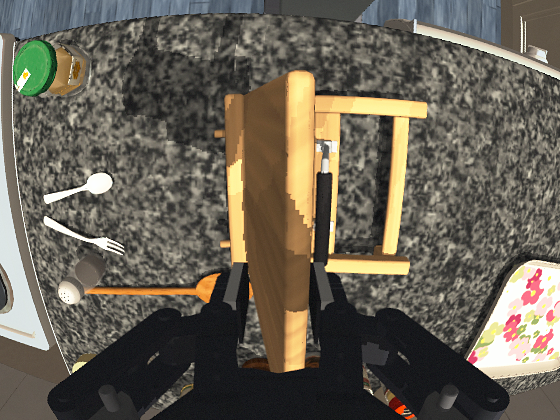

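The board now leans back against the rear pad (edge px 288–315), the bar upright behind it. Easing it down along the arc.

step_arm(commands=[{"fingers": 0.3, "dx": 0, "dy": 0.009, "dz": 0.002, "roll": 0}, {"fingers": 0.3, "dx": 0, "dy": 0.0185, "dz": 0.0045, "roll": 0}, {"fingers": 0.3, "dx": 0, "dy": 0.0275, "dz": 0.007, "roll": 0}, {"fingers": 0.3, "dx": 0, "dy": 0.037, "dz": 0.0105, "roll": 0}, {"fingers": 0.3, "dx": 0, "dy": 0.0455, "dz": 0.014, "roll": 0}, {"fingers": 0.3, "dx": 0, "dy": 0.051, "dz": 0.016, "roll": 0}, {"fingers": 0.3, "dx": 0, "dy": 0.055, "dz": 0.018, "roll": 0}])

```text
time: 15.32
tool_pos: [0.4915, -0.0432, 0.2106]
tcp_rot: [0.096, -3.14, -0.0]
wrist_force: [-0.1, 0.4, 1.2]
width: 0.35
grip_force: 0.4
```

```bash
python3 -c "
from h import *
go()"
```

```text
t 15.32 stand XYZ mm [-19.3   1.  210.6] F stand [0.4 0.  1.2] w 0.35 grip 0.4 roll need -0.02
```

step_arm(commands=[{"fingers": 0.3, "dx": 0, "dy": 0.003, "dz": 0.001, "roll": 0}, {"fingers": 0.3, "dx": 0, "dy": 0.006, "dz": 0.002, "roll": 0}, {"fingers": 0.3, "dx": 0, "dy": 0.009, "dz": 0.003, "roll": 0}, {"fingers": 0.3, "dx": 0, "dy": 0.009, "dz": 0.003, "roll": 0}])

```text
time: 15.82
tool_pos: [0.4911, -0.0345, 0.2078]
tcp_rot: [-0.096, 3.14, 0.0]
wrist_force: [0.8, 0.6, -0.6]
width: 0.351
grip_force: 0.3
```

```bash
python3 - <<'E'
from h import *
go()
im,d=read_camera('wrist');a=im
im,d,P=pts('side');np.save('s5.npy',P);cv2.imwrite('pics/m5.png',np.vstack([cv2.resize(a,(400,300)),cv2.resize(im[60:270,130:410],(400,300))]))
E
```

```text
t 15.82 stand XYZ mm [-10.6   0.9 207.8] F stand [ 0.6 -0.9 -0.6] w 0.35 grip 0.3 roll need -0.03
```

View pics/m5.png

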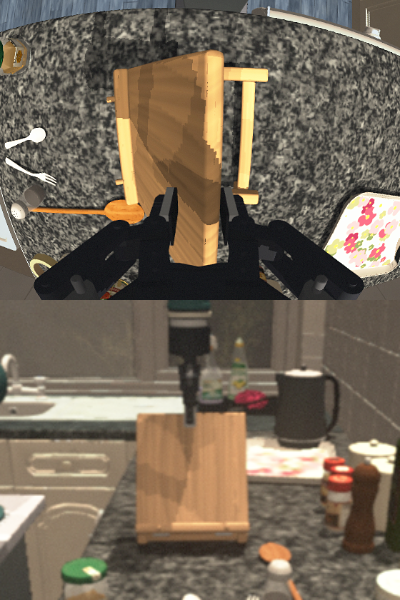

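```bash
cat >> h.py <<'E'
def ang(P):
    q=(P.reshape(-1,3)-O)@B*1000;q=q[np.isfinite(q).all(1)]
    q=q[(abs(q[:,1])>35)&(abs(q[:,1])<92)&(q[:,2]>75)&(q[:,2]<235)&(abs(q[:,0]+30)<110)]
    for _ in range(4):
        c=np.polyfit(q[:,2],q[:,0],1);r=q[:,0]-np.polyval(c,q[:,2]);q=q[abs(r-np.median(r))<8]
    print("n",len(q),"theta",round(np.pi/2-np.arctan(c[0])-.14,3),"top z",np.percentile(q[:,2],99).round(1),"x",np.percentile(q[:,0],99).round(1),"res",np.std(r).round(2))
E
python3 -c "
from h import *
ang(np.load('s5.npy'))"
```

```text
n 2960 theta 0.938 top z 227.8 x -6.1 res 2.14
```

step_arm(commands=[{"fingers": 0.3, "dx": 0, "dy": 0.002, "dz": 0, "roll": 0}, {"fingers": 0.3, "dx": 0, "dy": 0.004, "dz": 0.001, "roll": 0}, {"fingers": 0.3, "dx": 0, "dy": 0.004, "dz": 0.001, "roll": 0}])

```text
time: 16.3
tool_pos: [0.4907, -0.0306, 0.2067]
tcp_rot: [0.096, -3.14, 0.0]
wrist_force: [-0.3, 0.7, -0.7]
width: 0.351
grip_force: 0.0
```

```bash
python3 -c "
from h import *
go();ang(pts('side')[2])"
```

```text
t 16.3 stand XYZ mm [ -6.7   1.  206.7] F stand [ 0.7  0.3 -0.7] w 0.35 grip 0.0 roll need -0.02
n 2919 theta 0.929 top z 225.8 x -4.9 res 2.18
```

step_arm(commands=[{"fingers": 0.2, "dx": 0, "dy": 0, "dz": 0, "roll": 0}, {"fingers": 0.1, "dx": 0, "dy": 0, "dz": 0, "roll": 0}, {"fingers": 0, "dx": 0, "dy": 0, "dz": 0, "roll": 0}, {"fingers": 0, "dx": 0, "dy": 0, "dz": 0, "roll": 0}])

```text
time: 16.85
tool_pos: [0.4908, -0.0307, 0.2068]
tcp_rot: [0.096, -3.14, 0.0]
wrist_force: [0.1, -0.5, 0.5]
width: 0.498
grip_force: 0.0
```

```bash
python3 -c "
from h import *
go();ang(pts('side')[2])"
```

```text
t 16.85 stand XYZ mm [ -6.8   1.  206.8] F stand [-0.5 -0.   0.5] w 0.5 grip 0.0 roll need -0.04
n 2922 theta 0.929 top z 226.0 x -4.2 res 2.21
```

The angle stays at 0.93 rad although the fingers opened 6 mm each side, so the board rests on the stay. Withdrawing straight up.

step_arm(commands=[{"fingers": 0, "dx": 0, "dy": 0.003, "dz": -0.01, "roll": 0}, {"fingers": 0, "dx": 0, "dy": 0.003, "dz": -0.025, "roll": 0}, {"fingers": 0, "dx": 0, "dy": 0.003, "dz": -0.05, "roll": 0}, {"fingers": 0, "dx": 0, "dy": 0.003, "dz": -0.09, "roll": 0}, {"fingers": 0, "dx": 0, "dy": 0.05, "dz": -0.1, "roll": 0}, {"fingers": 0, "dx": 0, "dy": 0.1, "dz": -0.1, "roll": 0}, {"fingers": 0, "dx": 0, "dy": 0.14, "dz": -0.1, "roll": 0}, {"fingers": 0, "dx": 0, "dy": 0.14, "dz": -0.1, "roll": 0}])

```text
time: 17.9
tool_pos: [0.4823, 0.1114, 0.3083]
tcp_rot: [-0.102, 3.138, 0.001]
wrist_force: [0.2, -0.1, -0.4]
width: 0.496
grip_force: 0.0
```

```bash
python3 - <<'E'
from h import *
go();im=read_camera('wrist')[0]
s,d,P=pts('side');ang(P)
cv2.imwrite('pics/m6.png',np.vstack([cv2.resize(im,(400,300)),cv2.resize(s[60:270,130:410],(400,300))]))
E
```

```text
t 17.9 stand XYZ mm [135.5   0.7 308.3] F stand [-0.1 -0.2 -0.4] w 0.5 grip 0.0 roll need 0.2
n 2921 theta 0.928 top z 225.9 x -4.6 res 2.22
```

View pics/m6.png

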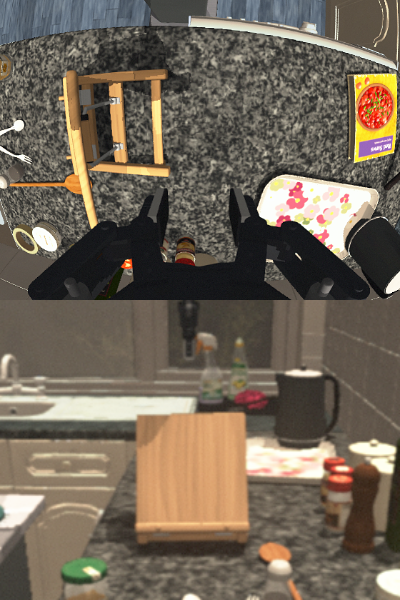

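The board holds at 0.93 rad with the gripper clear, and the stay is raised behind it (wires near px 105, 95–160 in the upper half). Everything else looks undisturbed.

```bash
python3 -c "
from workcell import *
print(finish_job())"
```

```text
the job is handed in; nothing more can be done
None
```

I handed the job in with the board resting at about 0.93 rad on the raised stay, gripper clear and bystanders apparently undisturbed; I did not measure the bar's fit in the groove directly, and no verdict came back.

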